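# Change over the lotion warmer and start it past its child lock

### The arm

A 7-joint arm with a two-finger parallel gripper is mounted at the origin on the work surface. World frame = base frame: x ahead of the robot, y to its left, z up, the work surface at z = 0. Lengths are in m, angles in rad, forces in N, time in s.
With the tool pointing down it reaches from about 0.4 to 0.85 m from the base axis. Payload 4.5 kg.
Tool frame: the origin (TCP) lies midway between the tips of the shut fingers; the grasp point (between the pads) lies 19 mm behind it (r.grip_point_offset is the distance from the TCP to the grasp point, in m); z points along the fingers, y is the line along which they close (so a half turn about z gives the same grasp; the last joint's range is limited). The gripper opens to 85 mm and grips with 20 to 120 N. Pads are 22 mm wide; open, the fingers measure 114 mm over their backs; the gripper's body (76 mm by 85 mm) begins 54 mm behind the grasp point. The pads swing forward as they close: fully open they stand 13 mm farther back than shut.
Start: joints at [-1.077, 0.689, -0.195, 1.565, 0.157, 0.902, -0.215], TCP at [0.277, 0.56, 0.231] pointing down, gripper open.
Joint ranges: [-3.01, 3.01], [-0.46, 2.08], [-1.47, 1.51], [0.13, 2.56], [-1, 4.14], [0.04, 2.09], [-2.66, 2.66]. Speed limits (rad/s): [2.57, 2.57, 3.14, 3.14, 3.14, 3.14, 3.14].

### API

Orientations are given as a 3x3 rotation matrix whose columns are the frame's x, y, z axes.
In Python, from station import r gives the robot as it stands.
- The arm moves only by the tool servo_tool, never from a script. Its argument "series" is a list of rows, each a list of 7 numbers: the turn, a rotation vector about the world's x, y, z in degrees, then the shift along the world's x, y, z in mm, then the finger opening in mm, from 0 to 85.4. A call has 1 to 20 rows; each row is the pose to reach, as a shift and turn from the pose commanded when the call began; what a row does not reach only later rows make up. A row lasts 1/10 s, in which the tool goes at most 50 mm and 8.59 degrees, less where a joint would pass 70% of its speed; a pose out of reach is approached as far as the arm can. A call with a gripper value outside its range is refused whole. The fingers move at their own pace and stop on an object; the grip force is fixed at half the most. Time passes only in rows, so rows that repeat a pose let the fingers close. It gives the time, the measured TCP pose, the force, the opening and the grip force at its end, in the units of the state.
- r.observe(): the state, without advancing time (a new reading comes with each control period).
- r.camera(name): name is "scene" or "top" or "wrist"; returns a dict with "img" (480x640x3 uint8, red, green, blue), "range_z" (480x640 float32, m along the optical axis (not along the pixel's ray), 0 where there is no reading), "camera_matrix" (3x3 intrinsics, pixels), "R" (3x3) and "t" (3): a world point X has camera coordinates R X + t. Camera axes: x right, y down, z forward; pixel columns grow to the right and rows downward; lengths in m; the calibration is good to about 2 mm. A picture is of the moment at which its call begins.
- r.sign_off(): hands the job in; it is judged then, once.
The state is a dict: "time": time; "joints": joint angles; "qd": joint speeds; "joint_efforts": joint torques, N m; "ee_pos": TCP position; "tcp_rot": TCP orientation; "wrist_force": force on the tool from outside, world axes, zero at the start; "moment": the same for the moment, N m; "gripper_width": finger opening in m; "grip_force": force on a finger pad.
Only numpy, scipy, OpenCV 4.12 (cv2) and the standard library are available. Lean on these libraries where they do the work, as an engineer would, in place of code of your own. Each camera call takes 0.05 s, during which the arm holds its last target. There are 200 camera calls.

### The job

Take the warmed bottle that stands in the warmer out and stand it wholly on the cork coaster, and stand every lotion bottle from the dressing table upright in the warmer, one to a well. Only when all that is done, slide the child lock fully aside, press the start button it was covering fully down and keep it down for about two seconds, then let it go and slide the lock fully back over the button. Do not disturb the tissue roll, cream jar, hair dryer or hairbrush.

Things in the scene. Friction and masses are not known exactly. Their poses are not given: they have to be found in the camera images.
- warmer: White bottle warmer, fixed, 54 mm high. Origin: on the table under the middle of its six wells; x away from the robot, y left, yaw up to 0.25. Well block x -109..109, y -75..75 mm; flat control panel (54 mm high) y 75..185 mm. Wells 3 along x by 2 along y, 68 mm apart, 54 x 54 mm inside, walls 14 mm, floor 14 mm above the table; outer rim 54 mm, dividers 48 mm high.
- well0 (a point): Centre of the floor of the near right well (14 mm above the table).
- well1 (a point): Centre of the floor of the near left well (14 mm above the table).
- well2 (a point): Centre of the floor of the middle right well (14 mm above the table).
- well3 (a point): Centre of the floor of the middle left well (14 mm above the table).
- well4 (a point): Centre of the floor of the far right well (14 mm above the table).
- well5 (a point): Centre of the floor of the far left well (14 mm above the table).
- bottle0: Lotion bottle: white round body 44 mm across, 50 mm tall, heavy base, short neck, above it a gold cylindrical cap 24 mm across from 53 to 85 mm height (85 mm overall); 180 g. Origin: centre of the underside, z up along the bottle. Starts standing on the table to the right of the warmer; may be absent.
- bottle1: Lotion bottle: white round body 44 mm across, 50 mm tall, heavy base, short neck, above it a gold cylindrical cap 24 mm across from 53 to 85 mm height (85 mm overall); 180 g. Origin: centre of the underside, z up along the bottle. Starts standing on the table to the right of the warmer; may be absent.
- bottle2: Lotion bottle: white round body 44 mm across, 50 mm tall, heavy base, short neck, above it a gold cylindrical cap 24 mm across from 53 to 85 mm height (85 mm overall); 180 g. Origin: centre of the underside, z up along the bottle. Starts standing on the table to the right of the warmer; may be absent.
- bottle3: Lotion bottle: white square body 37 x 37 mm, 50 mm tall, heavy base, short neck, above it a gold cylindrical cap 24 mm across from 53 to 85 mm height (85 mm overall); 180 g. Origin: centre of the underside, z up along the bottle. Starts standing on the table to the right of the warmer; may be absent.
- bottle4: Lotion bottle: white square body 37 x 37 mm, 50 mm tall, heavy base, short neck, above it a gold cylindrical cap 24 mm across from 53 to 85 mm height (85 mm overall); 180 g. Origin: centre of the underside, z up along the bottle. Starts standing on the table to the right of the warmer; may be absent.
- warm0: Lotion bottle: white round body 44 mm across, 50 mm tall, heavy base, short neck, above it a gold cylindrical cap 24 mm across from 53 to 85 mm height (85 mm overall); 180 g. Origin: centre of the underside, z up along the bottle. The warmed bottle: starts standing in one of the wells; of warm0 to warm2 only one is present.
- warm1: Lotion bottle: white round body 44 mm across, 50 mm tall, heavy base, short neck, above it a gold cylindrical cap 24 mm across from 53 to 85 mm height (85 mm overall); 180 g. Origin: centre of the underside, z up along the bottle. The warmed bottle: starts standing in one of the wells; of warm0 to warm2 only one is present.
- warm2: Lotion bottle: white round body 44 mm across, 50 mm tall, heavy base, short neck, above it a gold cylindrical cap 24 mm across from 53 to 85 mm height (85 mm overall); 180 g. Origin: centre of the underside, z up along the bottle. The warmed bottle: starts standing in one of the wells; of warm0 to warm2 only one is present.
- coaster_top (a point): Centre of the upper face of the round cork coaster, 110 mm across, flat, 8 mm thick, fixed to the table left of the warmer.
- lock (a joint): Child lock on the control panel: grey slide, m. 0 = fully shut: its flat tongue (42 x 30 x 4 mm, 23 to 27 mm above the panel) covers the start button and nothing can press it; 0.055 = fully open, slid along the warmer's +x (away from the robot), the button bare. Stays where it is left; needs about 1.5 N to slide.
- lock_grip (a point): Point in the lock's upright grip, which moves with the lock: block 24 (warmer x) x 14 (warmer y) mm, standing 7 to 63 mm above the panel; this point is on its vertical mid-line, 53 mm above the panel (107 mm above the table). With the lock shut it is 36 mm in the warmer's +x from the button.
- start (a joint): Start button, m: 0 = up, 0.006 = fully down; it is sprung back. Takes 1.5 N to start moving and 5 N fully down.
- start_top (a point): Centre of the top of the black round start button, 26 mm across, 22 mm above the panel (76 mm above the table) when up; pressed downwards. Its grey collar, 42 mm across, is 12 mm above the panel.
- tissue: Bystander: standing paper roll, 110 mm across, 100 mm high, left of the warmer, beyond the coaster. Origin: centre of underside.
- cream: Bystander: glass cream jar, 68 mm across, 45 mm high, beyond the bottles. Origin: centre of underside.
- dryer: Bystander: black hair dryer lying beyond the warmer, about 210 mm long, 70 mm high. Origin: on the table under its barrel.
- hairbrush: Bystander: dark wooden paddle hairbrush lying beyond the bottles, about 205 mm long, 32 mm high. Origin: under the handle end of its 100 x 60 mm head.
There are look-alikes about, which are no part of the job. Leave any red look-alike of the bottle1 alone. What is shaped like the bottle2 but red is not meant.

How it is judged:
By the outcome, as a careful person would: the job done as asked, in the order asked, and still so for the second after the job is handed in, with the robot touching nothing.
Of bottle0, bottle1, bottle2, bottle3, bottle4 only 3 to 5 are there at a start; the rules pass over those that are not, and their reading is None.
Of warm0, warm1, warm2 only 1 to 1 are there at a start; the rules pass over those that are not, and their reading is None.
At some moment in a run one of bottle0, bottle1, bottle2, bottle3, bottle4 may be knocked a few centimetres aside while the robot is not near it.
It also fails if it takes over 210 s, if anything falls off the work surface, if the arm or the gripper's body presses on something with over 40 N, if the wrist force passes 120 N, or if a joint passes its speed limit or range.

## Working session

There is one attempt and no reset: what is moved stays moved. The work goes in short steps, Python scripts to look and compute and a tool call to move; the robot and the scene stay as the last step left them, time stands still between calls to the robot, and variables do not carry over. Pictures are saved under pics/ and viewed, at most 14 in all, crops included, and the job is handed in when it is done.

Besides the shell and the picture viewer there is one more tool, called after "Emit:" as name(argument=value, ...), one argument or row to a line, values as JSON. servo_tool: Moves the arm, as the interface text tells. Its arguments: {"type":"object","properties":{"series":{"type":"array","items":{"type":"array","items":{"type":"number"}}}},"required":["series"]}

```bash
ls; mkdir -p pics
cat > h.py <<'E'
import numpy as np, cv2
from station import r
def cam(n):
    c=r.camera(n); c['n']=n; return c
def save(c,name,crop=None,s=1):
    im=c['img'][:,:,::-1]
    if crop: x0,y0,x1,y1=crop; im=im[y0:y1,x0:x1]
    cv2.imwrite('pics/'+name+'.png',cv2.resize(im,None,fx=s,fy=s,interpolation=cv2.INTER_CUBIC))
def ray(c,u,v,z):
    K,R,t=c['camera_matrix'],np.array(c['R']),np.array(c['t'])
    o=-R.T@t; d=R.T@np.linalg.inv(K)@np.array([u,v,1.]); return o+d*(z-o[2])/d[2]
def proj(c,X):
    p=c['camera_matrix']@(np.array(c['R'])@np.array(X)+c['t']); return p[:2]/p[2]
def cloud(c):
    z=c['range_z']; v,u=np.mgrid[:480,:640]; K=np.linalg.inv(c['camera_matrix'])
    P=(np.stack([u,v,np.ones_like(u)],-1)@K.T)*z[...,None]
    P=(P-np.array(c['t']))@np.array(c['R']); P[z==0]=np.nan; return P
E
python3 - <<'E'
from h import *
for n in ['top','scene']:
    c=cam(n); save(c,n+'0'); print(n,-np.array(c['R']).T@c['t'], (c['range_z']==0).mean())
    np.savez(n+'0.npz',**{k:c[k] for k in ['img','range_z','camera_matrix','R','t']})
print(r.observe())
E
```

```text
pics
top [0.32824791 0.04961433 1.25741154] 0.00384765625
scene [ 1.0578886  -0.27818039  1.04154203] 0.004166666666666667
{'time': 0.1, 'joints': array([-1.07723672,  0.68992779, -0.19451038,  1.56622689,  0.15728941,
        0.90249288, -0.21509322]), 'qd': array([ 0.0001111 , -0.0006664 , -0.00161199, -0.00164492, -0.00087032,
        0.00284173, -0.00151219]), 'joint_efforts': array([-3.23437824e-03, -5.40604126e+01, -1.27129119e+00, -1.58986384e+01,
        9.40721337e-03,  4.46471764e-03,  1.86747189e-05]), 'ee_pos': array([0.27711882, 0.55956235, 0.23055022]), 'tcp_rot': array([[-8.96189145e-01,  4.43671741e-01, -6.34188715e-04],
       [ 4.43672179e-01,  8.96187829e-01, -1.54053263e-03],
       [-1.15138585e-04, -1.66198051e-03, -9.99998612e-01]]), 'wrist_force': array([-0.1122546 ,  0.04325319, -0.23493617]), 'moment': array([-0.00138817,  0.03178039,  0.01714181]), 'grip_force': 0.0, 'gripper_width': 0.08528140853430122}
```

View pics/top0.png

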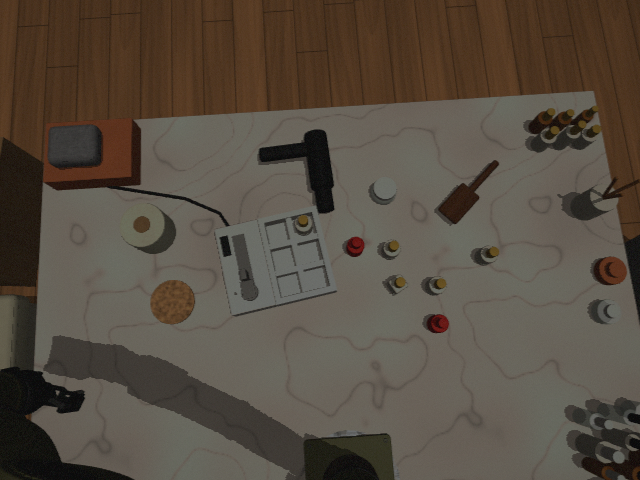

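View pics/scene0.png

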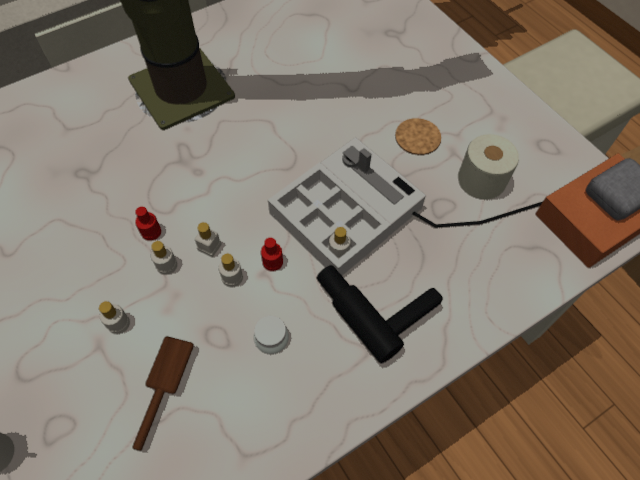

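The top view shows the warmer around (275,262), with the warm bottle in the far right well at (304,224). The lotion bottles are near (392,247), (399,284), (437,285) and (490,254). Look-alikes are the red bottles at (355,246) and (438,323), plus far clutter at (545–600,110–135). The coaster is at (172,302), and the lock grip is near (247,280). By the description I want white body + gold cap. I'll check that in a crop and measure.

```bash
cat >> h.py <<'E'
class L(dict): pass
def load(n): return dict(np.load(n+'.npz'))
def caps(c,z=0.085):
    hsv=cv2.cvtColor(c['img'],cv2.COLOR_RGB2HSV); P=cloud(c)
    m=((hsv[...,0]>14)&(hsv[...,0]<32)&(hsv[...,1]>110)&(hsv[...,2]>60)&(P[...,2]>0.05)).astype(np.uint8)
    n,l,s,ce=cv2.connectedComponentsWithStats(m); out=[]
    for i in range(1,n):
        if s[i,4]<15: continue
        Q=P[l==i]; h=np.nanpercentile(Q[:,2],90); q=Q[Q[:,2]>h-.006]
        out.append((ce[i].round(1),s[i,4],((np.nanmax(q,0)+np.nanmin(q,0))/2).round(4),np.median(q,0).round(4),len(q)))
    return out
E
python3 - <<'E'
from h import *
for n in ['top0','scene0']:
    c=load(n); P=cloud(c); print(n)
    for o in caps(c): print(*o)
    # warmer panel/rim
    m=((abs(P[...,2]-.054)<.006)&(c['img'].min(-1)>90)).astype(np.uint8)
    k,l,s,ce=cv2.connectedComponentsWithStats(m)
    i=1+np.argmax(s[1:,4]); Q=P[l==i]; print('z',np.median(Q[:,2]),s[i])
    rect=cv2.minAreaRect((Q[:,:2]*1000).astype(np.float32)); print(rect, cv2.boxPoints(rect).round(1).tolist())
    hsv=cv2.cvtColor(c['img'],cv2.COLOR_RGB2HSV)
    g=(P[...,2]>.095)&(P[...,2]<.125)&(hsv[...,1]<60)
    k,l,s,ce=cv2.connectedComponentsWithStats(g.astype(np.uint8))
    for i in range(1,k):
        if s[i,4]>15: print('grip?',ce[i].round(),s[i,4],np.nanmedian(P[l==i],0).round(4),np.nanmin(P[l==i],0).round(3),np.nanmax(P[l==i],0).round(3))
    g=((hsv[...,0]<22)&(hsv[...,1]>80)&(abs(P[...,2]-.008)<.006)&(P[...,1]>.1)&(P[...,0]>.2))
    k,l,s,ce=cv2.connectedComponentsWithStats(g.astype(np.uint8)); i=1+np.argmax(s[1:,4])
    (u,v),ax,_=cv2.fitEllipse(max(cv2.findContours((l==i).astype(np.uint8),0,1)[0],key=len)); print('coaster',u,v,ax,ray(c,u,v,.008))
    g=(c['img'][...,0]>100)&(c['img'][...,1]<50)&(P[...,2]>.05)
    k,l,s,ce=cv2.connectedComponentsWithStats(g.astype(np.uint8))
    for i in range(1,k):
        if s[i,4]>15: print('red',ce[i].round(),np.nanmedian(P[l==i],0).round(3))
    for nm,b in [('tall',(.06,.2))]:
        pass
c=load('top0'); a=c; save(a,'cropbot',(330,190,530,340),3)
save(load('scene0'),'cropwarm',(260,130,440,280),4)
E
```

```text
top0
[594.8 108.3] 29 [ 0.8494 -0.6785  0.103 ] [ 0.8492 -0.6793  0.1023] 26
[550.7 111.3] 46 [ 0.8496 -0.5684  0.1009] [ 0.8501 -0.5693  0.0989] 42
[570.1 112.1] 39 [ 0.8505 -0.6247  0.0871] [ 0.8507 -0.6253  0.0874] 37
[581.8 123.9] 47 [ 0.7995 -0.6254  0.1266] [ 0.7999 -0.625   0.1269] 46
[596.2 128.4] 57 [ 0.8    -0.6797  0.0924] [ 0.7997 -0.6799  0.0918] 54
[554.4 129.7] 57 [ 0.8007 -0.5699  0.1008] [ 0.7999 -0.5698  0.1007] 54
[302.5 219.3] 69 [0.6155 0.0688 0.1004] [0.6144 0.0693 0.099 ] 65
[141.4 224.3] 170 [0.6272 0.4516 0.1024] [0.6285 0.4518 0.1011] 155
[393.8 245. ] 70 [ 0.5398 -0.1449  0.0854] [ 0.5398 -0.1452  0.0852] 66
[493.8 251.1] 67 [ 0.5091 -0.3823  0.0857] [ 0.5088 -0.3825  0.0845] 66
[400.2 281.5] 72 [ 0.4515 -0.151   0.0861] [ 0.4509 -0.1518  0.0852] 69
[440.9 282.8] 70 [ 0.4428 -0.2474  0.0853] [ 0.4417 -0.2466  0.0852] 68
z 0.05381376562039031 [ 214  206  123  109 4281]
((531.5454711914062, 144.8567352294922), (218.1642303466797, 259.6282043457031), 9.861778259277344) [[401.79998779296875, 254.10000610351562], [446.29998779296875, -1.7000000476837158], [661.2
[... 1683 characters left out ...]
43.16134643554688), (220.75953674316406, 262.1289978027344), 9.842307090759277) [[399.6000061035156, 253.39999389648438], [444.3999938964844, -4.800000190734863], [661.9000244140625, 32.900001525878906], [617.0999755859375, 291.20001220703125]]
grip? [493. 155.] 1344 [0.6324 0.4474 0.0985] [0.575 0.395 0.095] [0.684 0.506 0.105]
grip? [365. 155.] 128 [0.4944 0.2097 0.1122] [0.48  0.204 0.095] [0.505 0.221 0.121]
grip? [619. 187.] 2006 [0.8358 0.5899 0.1173] [0.792 0.553 0.095] [0.891 0.676 0.124]
coaster 417.90594482421875 135.94729614257812 (34.92115783691406, 44.985477447509766) [0.45239501 0.40518395 0.008     ]
red [141. 211.] [ 0.35  -0.241  0.083]
red [270. 243.] [ 0.555 -0.057  0.083]
```

View pics/cropbot.png

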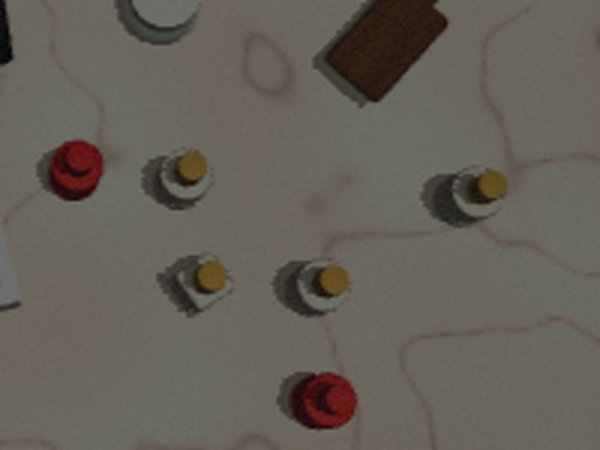

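View pics/cropwarm.png

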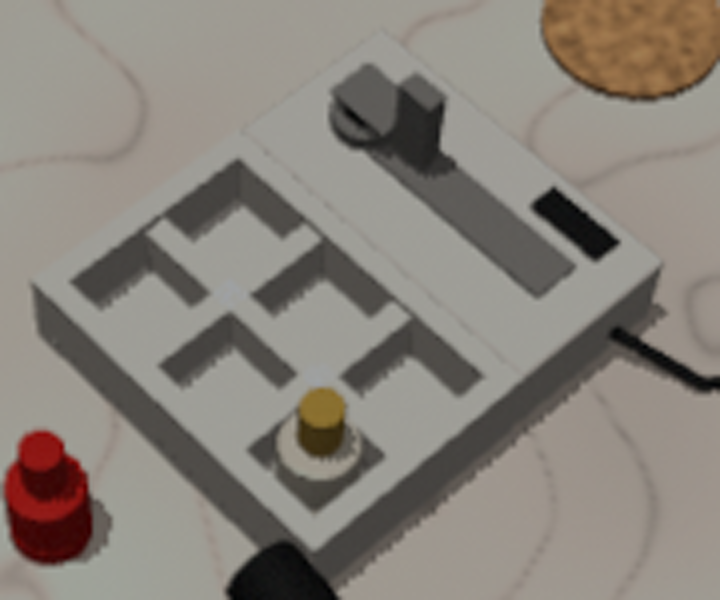

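The crop shows four white bottles with gold caps: three round ones, at top pixels (393,245), (441,283) and (494,251), and one square at (400,281). The two red ones, at (357,243) and (443,323), are look-alikes and stay put. The warm bottle stands in the far right well (well4), and the lock is shut over the button. I'll move over the warm bottle first.

Emit:
servo_tool(
  series=[
    [0,0,36,100,-150,-20,85],
    [0,0,36,220,-320,-20,70],
    [0,0,36,338,-492,-20,60],
    [0,0,36,338,-492,-20,60],
    [0,0,36,338,-492,-20,60],
    [0,0,36,338,-492,-20,60],
    [0,0,36,338,-492,-20,60],
    [0,0,36,338,-492,-20,60],
    [0,0,36,338,-492,-20,60],
    [0,0,36,338,-492,-20,60],
    [0,0,36,338,-492,-20,60],
    [0,0,36,338,-492,-20,60],
    [0,0,36,338,-492,-20,60],
    [0,0,36,338,-492,-20,60],
    [0,0,36,338,-492,-20,60],
    [0,0,36,338,-492,-20,60],
    [0,0,36,338,-492,-20,60],
    [0,0,36,338,-492,-20,60],
    [0,0,36,338,-492,-20,60],
    [0,0,36,338,-492,-20,60],
  ],
)

```text
time: 2.1
ee_pos: [0.6153, 0.0683, 0.2114]
tcp_rot: [[-0.986, -0.168, 0.0], [-0.168, 0.986, -0.0], [-0.0, -0.0, -1.0]]
wrist_force: [-0.1, 0.7, 0.2]
gripper_width: 0.0602
grip_force: 0.0
```

Emit:
servo_tool(
  series=[
    [0,0,0,0,0,-40,60],
    [0,0,0,0,0,-80,60],
    [0,0,0,0,0,-110,60],
    [0,0,0,0,0,-130,60],
    [0,0,0,0,0,-141,60],
    [0,0,0,0,0,-141,60],
    [0,0,0,0,0,-141,60],
    [0,0,0,0,0,-141,5],
    [0,0,0,0,0,-141,5],
    [0,0,0,0,0,-141,5],
    [0,0,0,0,0,-141,5],
    [0,0,0,0,0,-141,5],
    [0,0,0,0,0,-141,5],
    [0,0,0,0,0,-141,5],
    [0,0,0,0,0,-141,5],
    [0,0,0,0,0,-141,5],
  ],
)

```text
time: 3.7
ee_pos: [0.6161, 0.0685, 0.0714]
tcp_rot: [[-0.986, -0.168, 0.002], [-0.168, 0.986, 0.001], [-0.002, 0.0, -1.0]]
wrist_force: [-0.7, -0.1, 5.9]
gripper_width: 0.0222
grip_force: 58.5
```

Emit:
servo_tool(
  series=[
    [0,0,0,0,0,25,5],
    [0,0,0,0,0,60,5],
    [0,0,0,0,0,100,5],
    [0,0,0,0,0,140,5],
    [0,0,0,0,0,150,5],
    [0,0,0,-20,40,150,5],
    [0,0,0,-40,80,150,5],
    [0,0,0,-60,120,150,5],
    [0,0,0,-80,160,150,5],
    [0,0,0,-100,200,150,5],
    [0,0,0,-120,240,150,5],
    [0,0,0,-140,285,150,5],
    [0,0,0,-155,315,150,5],
    [0,0,0,-163,332,150,5],
    [0,0,0,-166,338,150,5],
    [0,0,0,-166,338,130,5],
    [0,0,0,-166,338,100,5],
    [0,0,0,-166,338,60,5],
    [0,0,0,-166,338,30,5],
    [0,0,0,-166,338,30,5],
  ],
)

```text
time: 5.7
ee_pos: [0.4479, 0.4013, 0.0958]
tcp_rot: [[-0.986, -0.166, -0.006], [-0.166, 0.986, -0.009], [0.007, -0.008, -1.0]]
wrist_force: [-0.1, -0.6, -1.9]
gripper_width: 0.0223
grip_force: 59.2
```

Run:
```python
from h import *
c=cam('top'); 
for o in caps(c): print(*o)
c2=cam('scene')
for o in caps(c2): print(*o)
print(r.observe()['ee_pos'],r.observe()['gripper_width'])
p=proj(c2,r.observe()['ee_pos']).astype(int); print(p)
save(c2,'place1',(max(p[0]-100,0),max(p[1]-75,0),p[0]+100,p[1]+75),3)
```

```text
[594.8 108.3] 30 [ 0.8496 -0.6797  0.1029] [ 0.8494 -0.68    0.1024] 28
[550.7 111.3] 47 [ 0.849  -0.569   0.1001] [ 0.8499 -0.5688  0.0994] 39
[570.1 112.1] 39 [ 0.8503 -0.6244  0.088 ] [ 0.8498 -0.6254  0.0878] 34
[581.7 123.8] 50 [ 0.7994 -0.6239  0.1291] [ 0.7994 -0.6248  0.1268] 46
[596.2 128.4] 56 [ 0.8006 -0.6799  0.092 ] [ 0.8006 -0.6801  0.0917] 50
[554.3 129.7] 60 [ 0.8    -0.5704  0.1016] [ 0.8004 -0.57    0.1001] 55
[141.4 224.1] 169 [0.628  0.4507 0.1026] [0.628  0.4506 0.1012] 149
[393.7 244.9] 69 [ 0.5399 -0.1443  0.0861] [ 0.5402 -0.145   0.085 ] 65
[493.7 251.1] 69 [ 0.5092 -0.3808  0.0862] [ 0.5092 -0.3811  0.0858] 63
[400.1 281.5] 75 [ 0.4516 -0.1524  0.0862] [ 0.4508 -0.151   0.085 ] 68
[440.8 282.8] 73 [ 0.4428 -0.2459  0.0862] [ 0.4417 -0.2468  0.0853] 68
[493.2 152.4] 187 [0.6274 0.4523 0.1002] [0.6283 0.4525 0.0999] 184
[203.  229.3] 121 [ 0.4531 -0.152   0.0832] [ 0.4532 -0.1523  0.083 ] 91
[157. 247.] 112 [ 0.4439 -0.2473  0.0837] [ 0.4439 -0.2476  0.0833] 96
[226.6 260.1] 117 [ 0.541  -0.1455  0.0826] [ 0.5422 -0.1458  0.0826] 99
[105.1 307.7] 126 [ 0.5105 -0.382   0.0843] [ 0.511  -0.382   0.0831] 112
[0.44989793 0.40498806 0.10018256] 0.021983258780901748
[423 108]
```

View pics/place1.png

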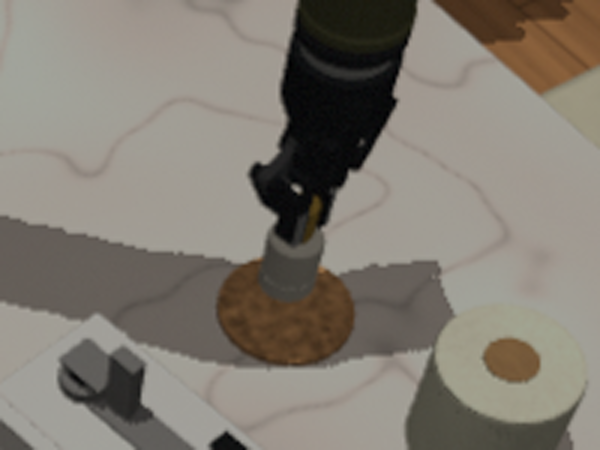

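The crop shows the warm bottle held upright above the middle of the coaster. I'll lower it, release it, and rise.

Emit:
servo_tool(
  series=[
    [0,0,0,0,0,-15,5],
    [0,0,0,0,0,-25,5],
    [0,0,0,0,0,-31,5],
    [0,0,0,0,0,-34,5],
    [0,0,0,0,0,-35,5],
    [0,0,0,0,0,-35,5],
    [0,0,0,0,0,-35,5],
  ],
)

```text
time: 6.5
ee_pos: [0.4495, 0.4064, 0.0656]
tcp_rot: [[-0.986, -0.168, 0.0], [-0.168, 0.986, 0.001], [-0.001, 0.001, -1.0]]
wrist_force: [-0.1, 0.5, -0.9]
gripper_width: 0.0221
grip_force: 59.3
```

Emit:
servo_tool(
  series=[
    [0,0,0,0,0,0,45],
    [0,0,0,0,0,0,60],
    [0,0,0,0,0,0,60],
    [0,0,0,0,0,0,60],
    [0,0,0,0,0,40,60],
    [0,0,0,0,0,80,60],
    [0,0,0,0,0,120,60],
    [0,0,0,0,0,150,60],
    [0,0,0,45,-200,150,60],
    [0,0,0,91,-400,150,60],
    [0,0,0,91,-552,150,60],
    [0,0,0,91,-552,150,60],
    [0,0,0,91,-552,150,60],
    [0,0,0,91,-552,150,60],
    [0,0,0,91,-552,150,60],
    [0,0,0,91,-552,150,60],
    [0,0,0,91,-552,150,60],
    [0,0,0,91,-552,150,60],
    [0,0,0,91,-552,150,60],
    [0,0,0,91,-552,150,60],
  ],
)

```text
time: 8.5
ee_pos: [0.5398, -0.1547, 0.2148]
tcp_rot: [[-0.988, -0.157, -0.001], [-0.157, 0.988, -0.005], [0.001, -0.005, -1.0]]
wrist_force: [-0.3, -0.8, -0.6]
gripper_width: 0.0602
grip_force: 0.0
```

```bash
cat > look.py <<'E'
from h import *
o=r.observe(); print(o['time'],o['ee_pos'].round(4))
for n in ['top','scene']:
    print(n)
    for q in caps(cam(n)):
        if q[2][0]<.7 and not (q[2][1]>.43 and q[2][0]>.55): print(*q)
E
python3 look.py
```

```text
8.5 [ 0.5398 -0.1547  0.2148]
top
[393.7 245.1] 67 [ 0.5399 -0.1447  0.0856] [ 0.5396 -0.145   0.0851] 66
[400.1 281.6] 74 [ 0.4517 -0.1509  0.0862] [ 0.4512 -0.1514  0.0852] 71
[440.8 282.9] 71 [ 0.4424 -0.2461  0.0854] [ 0.4416 -0.247   0.0858] 61
[162.2 299. ] 86 [0.4473 0.4062 0.0945] [0.4482 0.4059 0.0932] 71
scene
[422.1 114.7] 133 [0.4497 0.4039 0.0922] [0.4504 0.4044 0.0915] 64
[204.  230.2] 145 [ 0.4984 -0.1616  0.1645] [ 0.4546 -0.1518  0.083 ] 89
[158.1 248.8] 152 [ 0.4436 -0.2474  0.0832] [ 0.4441 -0.2477  0.083 ] 97
[227.5 261.5] 152 [ 0.5417 -0.1455  0.0831] [ 0.5422 -0.1452  0.083 ] 100
[106.4 309.3] 170 [ 0.5105 -0.3819  0.0837] [ 0.5109 -0.3819  0.0828] 117
```

The warm bottle stands on the coaster. Bottle A hasn't moved, so I'll descend and grip it.

Emit:
servo_tool(
  series=[
    [0,0,0,0,0,-40,60],
    [0,0,0,0,0,-80,60],
    [0,0,0,0,0,-120,60],
    [0,0,0,0,0,-145,60],
    [0,0,0,0,0,-156,60],
    [0,0,0,0,0,-158,60],
    [0,0,0,0,0,-158,60],
    [0,0,0,0,0,-158,5],
    [0,0,0,0,0,-158,5],
    [0,0,0,0,0,-158,5],
    [0,0,0,0,0,-158,5],
    [0,0,0,0,0,-158,5],
    [0,0,0,0,0,-158,5],
    [0,0,0,0,0,-158,5],
    [0,0,0,0,0,-158,5],
  ],
)

```text
time: 10.1
ee_pos: [0.5411, -0.1458, 0.0585]
tcp_rot: [[-0.986, -0.168, 0.002], [-0.168, 0.986, -0.0], [-0.002, -0.0, -1.0]]
wrist_force: [-0.5, 1.1, 5.9]
gripper_width: 0.0221
grip_force: 58.4
```

Emit:
servo_tool(
  series=[
    [0,0,0,0,0,30,5],
    [0,0,0,0,0,80,5],
    [0,0,0,0,0,125,5],
    [0,0,0,0,0,155,5],
    [0,0,0,15,40,160,5],
    [0,0,0,30,85,160,5],
    [0,0,0,45,130,160,5],
    [0,0,0,60,175,160,5],
    [0,0,0,70,205,160,5],
    [0,0,0,73,214,160,5],
    [0,0,0,73,214,130,5],
    [0,0,0,73,214,95,5],
    [0,0,0,73,214,70,5],
    [0,0,0,73,214,60,5],
    [0,0,0,73,214,60,5],
    [0,0,0,73,214,60,5],
    [0,0,0,73,214,60,5],
  ],
)

```text
time: 11.8
ee_pos: [0.6145, 0.0682, 0.119]
tcp_rot: [[-0.986, -0.167, 0.003], [-0.167, 0.986, 0.001], [-0.003, 0.0, -1.0]]
wrist_force: [0.8, -1.2, -1.3]
gripper_width: 0.0223
grip_force: 59.4
```

Emit:
servo_tool(
  series=[
    [0,0,0,0,0,-15,5],
    [0,0,0,0,0,-28,5],
    [0,0,0,0,0,-38,5],
    [0,0,0,0,0,-44,5],
    [0,0,0,0,0,-45,5],
    [0,0,0,0,0,-45,5],
    [0,0,0,0,0,-45,5],
  ],
)

```text
time: 12.5
ee_pos: [0.6127, 0.0682, 0.0726]
tcp_rot: [[-0.986, -0.168, -0.001], [-0.168, 0.986, -0.001], [0.001, -0.0, -1.0]]
wrist_force: [-2.3, -0.9, 4.6]
gripper_width: 0.0222
grip_force: 60.0
```

Emit:
servo_tool(
  series=[
    [0,0,0,0,0,0,35],
    [0,0,0,0,0,0,46],
    [0,0,0,0,0,0,46],
    [0,0,0,0,0,0,46],
    [0,0,0,0,0,40,46],
    [0,0,0,0,0,80,46],
    [0,0,0,0,0,120,46],
    [0,0,0,0,0,145,46],
    [0,0,0,-80,-150,145,60],
    [0,0,0,-170,-315,145,60],
    [0,0,0,-170,-315,145,60],
    [0,0,0,-170,-315,145,60],
    [0,0,0,-170,-315,145,60],
    [0,0,0,-170,-315,145,60],
    [0,0,0,-170,-315,145,60],
    [0,0,0,-170,-315,145,60],
    [0,0,0,-170,-315,145,60],
    [0,0,0,-170,-315,145,60],
  ],
)

```text
time: 14.3
ee_pos: [0.4444, -0.2455, 0.2175]
tcp_rot: [[-0.986, -0.169, 0.001], [-0.169, 0.986, 0.001], [-0.002, 0.001, -1.0]]
wrist_force: [0.7, -0.3, 0.3]
gripper_width: 0.0603
grip_force: 0.0
```

```bash
python3 look.py
```

```text
14.3 [ 0.4444 -0.2455  0.2175]
top
[302.5 220.3] 69 [0.6126 0.0689 0.1   ] [0.6114 0.0682 0.0987] 62
[441.2 284.9] 36 [ 0.432  -0.2239  0.1775] [ 0.4367 -0.2467  0.0853] 28
[162.  298.9] 82 [0.4473 0.4061 0.0927] [0.4482 0.4063 0.0928] 76
scene
[422.1 114.7] 133 [0.4496 0.4049 0.0917] [0.4504 0.4038 0.0912] 69
[203.5 229.9] 135 [ 0.453 -0.152  0.083] [ 0.4535 -0.1524  0.0831] 92
[339.  234.1] 156 [0.6135 0.0668 0.0973] [0.6137 0.0673 0.0969] 101
[157.8 248.5] 145 [ 0.4433 -0.2474  0.0829] [ 0.4441 -0.2475  0.0831] 99
[105.9 309. ] 154 [ 0.5101 -0.3816  0.0835] [ 0.5113 -0.3824  0.0826] 118
```

Emit:
servo_tool(
  series=[
    [0,0,0,0,0,-40,60],
    [0,0,0,0,0,-80,60],
    [0,0,0,0,0,-120,60],
    [0,0,0,0,0,-146,60],
    [0,0,0,0,0,-158,60],
    [0,0,0,0,0,-160,60],
    [0,0,0,0,0,-160,60],
    [0,0,0,0,0,-160,5],
    [0,0,0,0,0,-160,5],
    [0,0,0,0,0,-160,5],
    [0,0,0,0,0,-160,5],
    [0,0,0,0,0,-160,5],
    [0,0,0,0,0,-160,5],
    [0,0,0,0,0,-160,5],
    [0,0,0,0,0,-160,5],
  ],
)

```text
time: 15.9
ee_pos: [0.444, -0.2469, 0.0583]
tcp_rot: [[-0.986, -0.168, 0.002], [-0.168, 0.986, -0.0], [-0.002, -0.001, -1.0]]
wrist_force: [-0.9, 0.6, 6.6]
gripper_width: 0.0222
grip_force: 58.5
```

Emit:
servo_tool(
  series=[
    [0,0,0,0,0,30,5],
    [0,0,0,0,0,80,5],
    [0,0,0,0,0,125,5],
    [0,0,0,0,0,155,5],
    [0,0,0,18,44,160,5],
    [0,0,0,36,88,160,5],
    [0,0,0,54,132,160,5],
    [0,0,0,73,176,160,5],
    [0,0,0,91,220,160,5],
    [0,0,0,109,264,160,5],
    [0,0,0,127,308,160,5],
    [0,0,0,143,346,160,5],
    [0,0,0,153,370,160,5],
    [0,0,0,158,381,160,5],
    [0,0,0,158,381,130,5],
    [0,0,0,158,381,95,5],
    [0,0,0,158,381,70,5],
    [0,0,0,158,381,60,5],
    [0,0,0,158,381,60,5],
    [0,0,0,158,381,60,5],
  ],
)

```text
time: 17.9
ee_pos: [0.6021, 0.1338, 0.1184]
tcp_rot: [[-0.986, -0.167, 0.002], [-0.167, 0.986, 0.0], [-0.002, 0.0, -1.0]]
wrist_force: [-0.3, 1.1, -2.1]
gripper_width: 0.0226
grip_force: 59.5
```

Emit:
servo_tool(
  series=[
    [0,0,0,0,0,0,5],
    [0,0,0,0,0,-15,5],
    [0,0,0,0,0,-28,5],
    [0,0,0,0,0,-38,5],
    [0,0,0,0,0,-44,5],
    [0,0,0,0,0,-45,5],
    [0,0,0,0,0,-45,5],
    [0,0,0,0,0,-45,5],
  ],
)

```text
time: 18.7
ee_pos: [0.6007, 0.134, 0.0725]
tcp_rot: [[-0.986, -0.168, -0.001], [-0.168, 0.986, -0.001], [0.001, -0.001, -1.0]]
wrist_force: [-2.0, -0.4, 5.6]
gripper_width: 0.022
grip_force: 60.1
```

Emit:
servo_tool(
  series=[
    [0,0,0,0,0,0,35],
    [0,0,0,0,0,0,44],
    [0,0,0,0,0,0,44],
    [0,0,0,0,0,0,44],
    [0,0,0,0,0,40,44],
    [0,0,0,0,0,80,44],
    [0,0,0,0,0,120,44],
    [0,0,0,0,0,145,44],
    [0,0,0,-40,-220,145,60],
    [0,0,0,-91,-516,145,60],
    [0,0,0,-91,-516,145,60],
    [0,0,0,-91,-516,145,60],
    [0,0,0,-91,-516,145,60],
    [0,0,0,-91,-516,145,60],
    [0,0,0,-91,-516,145,60],
    [0,0,0,-91,-516,145,60],
    [0,0,0,-91,-516,145,60],
    [0,0,0,-91,-516,145,60],
    [0,0,0,-91,-516,145,60],
    [0,0,0,-91,-516,145,60],
  ],
)

```text
time: 20.7
ee_pos: [0.5076, -0.3882, 0.2165]
tcp_rot: [[-0.987, -0.159, -0.002], [-0.159, 0.987, -0.003], [0.002, -0.003, -1.0]]
wrist_force: [-0.2, 0.8, -0.5]
gripper_width: 0.0605
grip_force: 0.0
```

```bash
python3 look.py
```

```text
20.7 [ 0.5076 -0.3882  0.2165]
top
[302.6 220.2] 71 [0.6122 0.0688 0.1002] [0.6125 0.0694 0.0998] 60
[275.8 227.6] 73 [0.5985 0.1339 0.1002] [0.5978 0.1332 0.0992] 70
[494.  251.4] 61 [ 0.5079 -0.3823  0.0878] [ 0.5075 -0.3826  0.085 ] 54
[400.1 281.5] 73 [ 0.4517 -0.151   0.0854] [ 0.4511 -0.1507  0.0849] 70
[162. 299.] 81 [0.447  0.4068 0.0939] [0.448  0.4054 0.0934] 70
scene
[421.7 114. ] 114 [0.4497 0.4058 0.0913] [0.4495 0.4052 0.0916] 64
[361.9 213.8] 135 [0.599  0.1327 0.0982] [0.6006 0.1328 0.0972] 90
[202.9 229.1] 114 [ 0.4532 -0.1524  0.0838] [ 0.4544 -0.1523  0.0831] 90
[338.6 233.3] 133 [0.613  0.0675 0.0971] [0.6137 0.067  0.0973] 95
[105.  307.7] 123 [ 0.5093 -0.3817  0.0838] [ 0.5103 -0.3818  0.083 ] 109
```

Emit:
servo_tool(
  series=[
    [0,0,0,0,0,-40,60],
    [0,0,0,0,0,-80,60],
    [0,0,0,0,0,-120,60],
    [0,0,0,0,0,-146,60],
    [0,0,0,0,0,-158,60],
    [0,0,0,0,0,-160,60],
    [0,0,0,0,0,-160,60],
    [0,0,0,0,0,-160,5],
    [0,0,0,0,0,-160,5],
    [0,0,0,0,0,-160,5],
    [0,0,0,0,0,-160,5],
    [0,0,0,0,0,-160,5],
    [0,0,0,0,0,-160,5],
    [0,0,0,0,0,-160,5],
    [0,0,0,0,0,-160,5],
  ],
)

```text
time: 22.3
ee_pos: [0.5111, -0.382, 0.0588]
tcp_rot: [[-0.986, -0.168, 0.002], [-0.168, 0.986, -0.001], [-0.002, -0.001, -1.0]]
wrist_force: [-1.4, 1.4, 7.0]
gripper_width: 0.0221
grip_force: 58.5
```

Emit:
servo_tool(
  series=[
    [0,0,0,0,0,30,5],
    [0,0,0,0,0,80,5],
    [0,0,0,0,0,125,5],
    [0,0,0,0,0,155,5],
    [0,0,0,4,45,160,5],
    [0,0,0,8,92,160,5],
    [0,0,0,12,139,160,5],
    [0,0,0,16,186,160,5],
    [0,0,0,20,233,160,5],
    [0,0,0,24,280,160,5],
    [0,0,0,28,327,160,5],
    [0,0,0,32,374,160,5],
    [0,0,0,34,412,160,5],
    [0,0,0,36,432,160,5],
    [0,0,0,36,438,160,5],
    [0,0,0,36,438,125,5],
    [0,0,0,36,438,90,5],
    [0,0,0,36,438,65,5],
    [0,0,0,36,438,60,5],
    [0,0,0,36,438,60,5],
  ],
)

```text
time: 24.3
ee_pos: [0.546, 0.0547, 0.1169]
tcp_rot: [[-0.986, -0.166, -0.002], [-0.166, 0.986, -0.001], [0.002, -0.001, -1.0]]
wrist_force: [-0.4, 0.4, -1.3]
gripper_width: 0.0226
grip_force: 59.4
```

Emit:
servo_tool(
  series=[
    [0,0,0,0,0,0,5],
    [0,0,0,0,0,0,5],
    [0,0,0,0,0,-15,5],
    [0,0,0,0,0,-28,5],
    [0,0,0,0,0,-38,5],
    [0,0,0,0,0,-44,5],
    [0,0,0,0,0,-45,5],
    [0,0,0,0,0,-45,5],
    [0,0,0,0,0,-45,5],
  ],
)

```text
time: 25.2
ee_pos: [0.5462, 0.0562, 0.0728]
tcp_rot: [[-0.986, -0.168, 0.0], [-0.168, 0.986, -0.0], [0.0, -0.0, -1.0]]
wrist_force: [-1.6, -0.1, 5.4]
gripper_width: 0.0222
grip_force: 60.1
```

Emit:
servo_tool(
  series=[
    [0,0,0,0,0,0,35],
    [0,0,0,0,0,0,44],
    [0,0,0,0,0,0,44],
    [0,0,0,0,0,0,44],
    [0,0,0,0,0,40,44],
    [0,0,0,0,0,80,44],
    [0,0,0,0,0,120,44],
    [0,0,0,0,0,145,44],
    [0,0,0,-45,-100,145,60],
    [0,0,0,-94,-208,145,60],
    [0,0,0,-94,-208,145,60],
    [0,0,0,-94,-208,145,60],
    [0,0,0,-94,-208,145,60],
    [0,0,0,-94,-208,145,60],
    [0,0,0,-94,-208,145,60],
    [0,0,0,-94,-208,145,60],
  ],
)

```text
time: 26.8
ee_pos: [0.4532, -0.1504, 0.2175]
tcp_rot: [[-0.985, -0.17, 0.001], [-0.17, 0.985, 0.001], [-0.001, 0.001, -1.0]]
wrist_force: [0.4, -0.7, -0.1]
gripper_width: 0.0603
grip_force: 0.0
```

```bash
python3 look.py
python3 - <<'E'
from h import *
c=cam('wrist'); save(c,'wrist1'); P=cloud(c)
cs=[load('top0'),load('scene0'),c]
Q=[]
for k in cs:
    P=cloud(k); m=(abs(P[...,0]-.452)<.035)&(abs(P[...,1]+.151)<.035)&(P[...,2]>.043)&(P[...,2]<.056)
    q=P[m][:,:2]*1000; print(len(q)); 
    if len(q)>20: print(cv2.minAreaRect(q.astype(np.float32)))
E
```

```text
26.8 [ 0.4532 -0.1504  0.2175]
top
[302.6 220.5] 73 [0.611  0.0688 0.1007] [0.6119 0.0693 0.0996] 67
[275.8 227.6] 73 [0.5982 0.1341 0.1004] [0.5986 0.1333 0.0995] 66
[309.7 248.1] 74 [0.5435 0.0565 0.1005] [0.5432 0.0559 0.0995] 66
[400.4 283.3] 45 [ 0.4472 -0.1518  0.0859] [ 0.448  -0.1518  0.0847] 44
[162.2 299.1] 83 [0.4474 0.4064 0.0934] [0.448  0.4062 0.0934] 72
scene
[422.1 114.6] 132 [0.4501 0.4047 0.0907] [0.4503 0.4039 0.0908] 73
[315.2 212.3] 137 [0.546  0.054  0.0973] [0.5465 0.0546 0.0973] 89
[362.3 214.5] 155 [0.5995 0.132  0.098 ] [0.6006 0.132  0.0974] 93
[203.2 229.8] 132 [ 0.4523 -0.152   0.083 ] [ 0.4543 -0.1524  0.0828] 92
[338.9 234. ] 153 [0.6131 0.0675 0.0971] [0.6136 0.0668 0.0972] 98
136
((451.7053527832031, -151.18435668945312), (36.42725372314453, 36.70322036743164), 30.16103172302246)
168
((453.32867431640625, -152.78018188476562), (37.98805236816406, 37.68955612182617), 36.903297424316406)
843
((452.4866943359375, -149.68943786621094), (37.43649673461914, 36.85383224487305), 29.91948699951172)
```

View pics/wrist1.png

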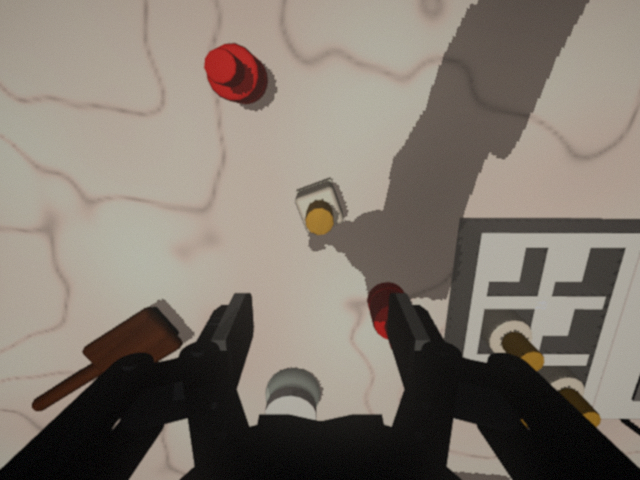

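The wrist view shows the square bottle upright at (318,205), directly ahead of the tool and about 30° in yaw. I'll grasp it with a +20° turn and undo the turn when placing, so its sides line up with the well.

Emit:
servo_tool(
  series=[
    [0,0,7,0,0,-40,60],
    [0,0,14,0,0,-80,60],
    [0,0,20,0,0,-120,60],
    [0,0,20,0,0,-146,60],
    [0,0,20,0,0,-158,60],
    [0,0,20,0,0,-160,60],
    [0,0,20,0,0,-160,60],
    [0,0,20,0,0,-160,5],
    [0,0,20,0,0,-160,5],
    [0,0,20,0,0,-160,5],
    [0,0,20,0,0,-160,5],
    [0,0,20,0,0,-160,5],
    [0,0,20,0,0,-160,5],
    [0,0,20,0,0,-160,5],
    [0,0,20,0,0,-160,5],
  ],
)

```text
time: 28.45
ee_pos: [0.4528, -0.1519, 0.0582]
tcp_rot: [[-0.869, -0.495, 0.002], [-0.495, 0.869, -0.0], [-0.001, -0.001, -1.0]]
wrist_force: [-0.4, 0.9, 6.4]
gripper_width: 0.0222
grip_force: 58.5
```

Emit:
servo_tool(
  series=[
    [0,0,0,0,0,30,5],
    [0,0,0,0,0,80,5],
    [0,0,0,0,0,125,5],
    [0,0,0,0,0,155,5],
    [0,0,-5,6,40,160,5],
    [0,0,-10,12,85,160,5],
    [0,0,-15,18,130,160,5],
    [0,0,-20,24,170,160,5],
    [0,0,-20,26,190,160,5],
    [0,0,-20,27,196,160,5],
    [0,0,-20,27,196,130,5],
    [0,0,-20,27,196,95,5],
    [0,0,-20,27,196,70,5],
    [0,0,-20,27,196,60,5],
    [0,0,-20,27,196,60,5],
    [0,0,-20,27,196,60,5],
    [0,0,-20,27,196,60,5],
  ],
)

```text
time: 30.15
ee_pos: [0.4802, 0.044, 0.1185]
tcp_rot: [[-0.986, -0.167, 0.002], [-0.167, 0.986, 0.0], [-0.002, 0.0, -1.0]]
wrist_force: [-0.6, 1.4, -1.2]
gripper_width: 0.0224
grip_force: 59.3
```

Emit:
servo_tool(
  series=[
    [0,0,0,0,0,0,5],
    [0,0,0,0,0,-15,5],
    [0,0,0,0,0,-28,5],
    [0,0,0,0,0,-38,5],
    [0,0,0,0,0,-44,5],
    [0,0,0,0,0,-45,5],
    [0,0,0,0,0,-45,5],
    [0,0,0,0,0,-45,5],
  ],
)

```text
time: 30.95
ee_pos: [0.4796, 0.0442, 0.0726]
tcp_rot: [[-0.986, -0.168, 0.001], [-0.168, 0.986, 0.0], [-0.001, 0.0, -1.0]]
wrist_force: [0.3, 0.6, -0.7]
gripper_width: 0.0223
grip_force: 59.5
```

Emit:
servo_tool(
  series=[
    [0,0,0,0,0,0,35],
    [0,0,0,0,0,0,44],
    [0,0,0,0,0,0,44],
    [0,0,0,0,0,0,44],
    [0,0,0,0,0,40,44],
    [0,0,0,0,0,80,44],
    [0,0,0,0,0,120,44],
    [0,0,0,0,0,158,50],
    [0,0,0,0,-80,158,50],
    [0,0,0,0,-160,158,50],
    [0,0,0,0,-160,158,50],
    [0,0,0,0,-160,158,50],
    [0,0,0,0,-160,158,50],
  ],
)

```text
time: 32.25
ee_pos: [0.4787, -0.1184, 0.23]
tcp_rot: [[-0.987, -0.162, -0.001], [-0.162, 0.987, -0.001], [0.001, -0.0, -1.0]]
wrist_force: [-0.7, 0.5, -0.2]
gripper_width: 0.0505
grip_force: 0.0
```

```bash
cat > lock.py <<'E'
from h import *
a=np.radians(9.86); ex=np.array([np.cos(a),np.sin(a)])*1; ey=np.array([-ex[1],ex[0]]); O=np.array([.5405,.0898])
for n in ['top','scene']:
    c=cam(n); P=cloud(c); W=np.stack([(P[...,:2]-O)@ex,(P[...,:2]-O)@ey,P[...,2]],-1)*1000
    reg=(W[...,1]>80)&(W[...,1]<180)&(abs(W[...,0])<105)
    m=reg&(W[...,2]>108)&(W[...,2]<122); q=W[m]; print(n,'grip W',len(q),np.percentile(q,[5,50,95],axis=0).round(1).tolist())
    mid=(np.percentile(q,5,axis=0)+np.percentile(q,95,axis=0))/2; print(' mid world',(O*1000+mid[0]*ex+mid[1]*ey).round(1))
    m=reg&(W[...,2]>70)&(W[...,2]<90); q=W[m]; print(' tongue/button W',len(q),np.percentile(q,[5,50,95],axis=0).round(1).tolist() if len(q) else '')
    save(c,'lk_'+n,(200,190,360,310) if n=='top' else (260,110,440,260),4)
E
python3 look.py; python3 lock.py
```

```text
32.25 [ 0.4787 -0.1184  0.23  ]
top
[302.7 220.5] 76 [0.6117 0.0689 0.0997] [0.6123 0.0694 0.0988] 69
[275.8 227.7] 72 [0.5988 0.1339 0.0996] [0.5981 0.1329 0.0993] 67
[309.7 248.1] 74 [0.544  0.0564 0.0994] [0.5435 0.0557 0.099 ] 68
[316.3 275.2] 75 [0.4778 0.0445 0.0998] [0.4781 0.0449 0.0992] 69
[162.1 299. ] 85 [0.4472 0.4068 0.0935] [0.4477 0.406  0.093 ] 71
scene
[421.9 114.3] 120 [0.4492 0.404  0.0914] [0.4499 0.4044 0.0908] 67
[293.6 192.2] 134 [0.4792 0.0439 0.0969] [0.4809 0.0437 0.097 ] 86
[315. 212.] 125 [0.5456 0.0542 0.098 ] [0.5464 0.0546 0.0979] 84
[362.1 214.3] 148 [0.5998 0.1324 0.0977] [0.6009 0.1327 0.0973] 93
[338.7 233.7] 144 [0.6126 0.0669 0.0974] [0.6136 0.0669 0.0974] 101
top grip W 69 [[-39.0, 124.2, 112.0], [-27.6, 130.6, 116.8], [-17.1, 136.9, 120.3]]
 mid world [490.5 213.6]
 tongue/button W 242 [[-78.2, 117.3, 77.2], [-58.8, 130.4, 80.7], [-38.8, 144.4, 84.5]]
scene grip W 77 [[-36.9, 122.1, 109.1], [-26.4, 128.8, 114.3], [-15.5, 134.7, 118.5]]
 mid world [492.7 211.8]
 tongue/button W 263 [[-77.5, 115.8, 72.6], [-55.3, 124.7, 79.5], [-15.8, 141.3, 86.6]]
```

View pics/lk_scene.png

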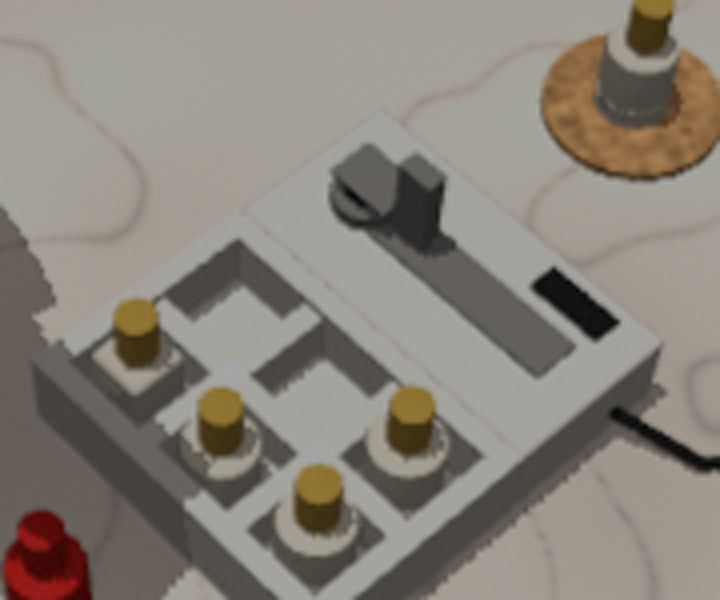

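The crop shows all four bottles upright in wells and the warm bottle on the coaster. The lock is shut, with its grip at W(-27,129). Next I'll grasp the lock grip.

Emit:
servo_tool(
  series=[
    [0,0,0,4,100,0,50],
    [0,0,0,8,220,0,50],
    [0,0,0,12,328,0,50],
    [0,0,0,12,328,0,50],
    [0,0,0,12,328,0,50],
    [0,0,0,12,328,0,50],
    [0,0,0,12,328,0,50],
    [0,0,0,12,328,0,50],
    [0,0,0,12,328,0,50],
    [0,0,0,12,328,0,50],
    [0,0,0,12,328,0,50],
    [0,0,0,12,328,0,50],
    [0,0,0,12,328,-40,50],
    [0,0,0,12,328,-80,50],
    [0,0,0,12,328,-115,50],
    [0,0,0,12,328,-135,50],
    [0,0,0,12,328,-140,50],
    [0,0,0,12,328,-140,50],
    [0,0,0,12,328,-140,50],
  ],
)

```text
time: 34.35
ee_pos: [0.4922, 0.2124, 0.0914]
tcp_rot: [[-0.986, -0.167, 0.002], [-0.167, 0.986, 0.001], [-0.002, 0.001, -1.0]]
wrist_force: [0.5, 0.1, -0.2]
gripper_width: 0.0503
grip_force: 0.0
```

Emit:
servo_tool(
  series=[
    [0,0,0,0,0,0,30],
    [0,0,0,0,0,0,20],
    [0,0,0,0,0,0,5],
    [0,0,0,0,0,0,5],
    [0,0,0,0,0,0,5],
    [0,0,0,0,0,0,5],
    [0,0,0,0,0,0,5],
  ],
)

```text
time: 35.05
ee_pos: [0.4919, 0.2144, 0.0915]
tcp_rot: [[-0.986, -0.169, 0.002], [-0.169, 0.986, 0.004], [-0.003, 0.003, -1.0]]
wrist_force: [-1.6, 4.1, 5.7]
gripper_width: 0.0127
grip_force: 61.2
```

Emit:
servo_tool(
  series=[
    [0,0,0,4,2,0,5],
    [0,0,0,9,3,0,5],
    [0,0,0,14,4,0,5],
    [0,0,0,19,5,0,5],
    [0,0,0,24,6,0,5],
    [0,0,0,29,7,0,5],
    [0,0,0,34,8,0,5],
    [0,0,0,39,9,0,5],
    [0,0,0,44,9,0,5],
    [0,0,0,49,10,0,5],
    [0,0,0,53,11,0,5],
    [0,0,0,55,11,0,5],
    [0,0,0,57,12,0,5],
    [0,0,0,57,12,0,5],
    [0,0,0,57,12,0,5],
  ],
)

```text
time: 36.55
ee_pos: [0.5449, 0.2235, 0.0915]
tcp_rot: [[-0.986, -0.169, -0.005], [-0.169, 0.986, -0.003], [0.006, -0.002, -1.0]]
wrist_force: [-9.3, -1.9, 16.0]
gripper_width: 0.0132
grip_force: 62.6
```

Emit:
servo_tool(
  series=[
    [0,0,0,56,11,0,30],
    [0,0,0,0,0,0,45],
    [0,0,0,0,0,0,45],
    [0,0,0,0,0,0,45],
    [0,0,0,0,0,40,45],
    [0,0,0,0,0,80,45],
    [0,0,0,0,0,120,45],
    [0,0,0,0,0,140,45],
  ],
)

```text
time: 37.35
ee_pos: [0.5501, 0.2248, 0.2343]
tcp_rot: [[-0.986, -0.167, 0.005], [-0.167, 0.986, 0.002], [-0.006, 0.002, -1.0]]
wrist_force: [1.1, 0.1, -0.1]
gripper_width: 0.0449
grip_force: 0.0
```

That first row was my slip: it briefly commanded a further shift while releasing. I'll check the lock before going on.

Emit:
servo_tool(
  series=[
    [0,0,0,-30,-150,0,30],
    [0,0,0,-69,-340,0,10],
    [0,0,0,-69,-340,0,0],
    [0,0,0,-69,-340,0,0],
    [0,0,0,-69,-340,0,0],
    [0,0,0,-69,-340,0,0],
    [0,0,0,-69,-340,0,0],
    [0,0,0,-69,-340,0,0],
    [0,0,0,-69,-340,0,0],
    [0,0,0,-69,-340,0,0],
    [0,0,0,-69,-340,0,0],
    [0,0,0,-69,-340,0,0],
  ],
)

```text
time: 38.55
ee_pos: [0.4798, -0.1144, 0.2305]
tcp_rot: [[-0.985, -0.171, 0.0], [-0.171, 0.985, 0.0], [-0.0, 0.0, -1.0]]
wrist_force: [0.7, 0.2, 0.1]
gripper_width: -0.0002
grip_force: 0.0
```

```bash
sed -i "s/'lk_'/'lk2_'/" lock.py
cat >> lock.py <<'E'
    hs=cv2.cvtColor(c['img'],cv2.COLOR_RGB2HSV)[...,2]
    b=(reg&(W[...,2]>66)&(W[...,2]<86)&(W[...,0]<-35)).astype(np.uint8); k,l,s,ce=cv2.connectedComponentsWithStats(b)
    if k>1:
        i=1+np.argmax(s[1:,4]); q=W[l==i]; print(' button',s[i,4],ce[i].round(1),((np.percentile(q,3,axis=0)+np.percentile(q,97,axis=0))/2).round(1),ray(c,*ce[i],.076).round(4),hs[l==i].mean())
E
python3 look.py; python3 lock.py
```

```text
38.55 [ 0.4798 -0.1144  0.2305]
top
[302.5 220.5] 73 [0.612  0.069  0.0999] [0.6108 0.0684 0.0987] 69
[275.8 227.6] 73 [0.5988 0.134  0.0997] [0.5984 0.1332 0.0989] 68
[311.4 246.3] 76 [0.5477 0.0516 0.099 ] [0.5478 0.0523 0.099 ] 71
[316.4 275.2] 76 [0.4788 0.0444 0.0995] [0.4784 0.0449 0.0987] 72
[162.1 299. ] 84 [0.4471 0.4063 0.093 ] [0.448  0.4056 0.0929] 78
scene
[421.8 114.2] 120 [0.4493 0.4047 0.0925] [0.4505 0.4036 0.0914] 70
[293.6 192. ] 133 [0.4792 0.0436 0.0973] [0.4808 0.0435 0.0973] 85
[314.6 214.4] 143 [0.5498 0.051  0.0984] [0.5502 0.0511 0.097 ] 90
[362.2 214.3] 149 [0.6    0.133  0.0978] [0.6005 0.1319 0.0976] 91
[338.8 234. ] 150 [0.6129 0.0671 0.0972] [0.6142 0.0669 0.0973] 100
top grip W 66 [[14.4, 124.4, 111.7], [25.2, 131.1, 116.6], [36.3, 137.1, 119.2]]
 mid world [543.  222.9]
 tongue/button W 334 [[-72.9, 117.6, 72.3], [-15.1, 130.5, 79.9], [13.2, 143.8, 84.1]]
 button 150 [248.4 291. ] [-62.5 131.   72.6] [0.4547 0.2074 0.076 ] 43.25333333333333
scene grip W 91 [[16.5, 121.6, 108.6], [27.8, 127.4, 114.5], [38.5, 135.2, 118.0]]
 mid world [545.6 221. ]
 tongue/button W 362 [[-69.9, 115.5, 71.8], [-10.3, 125.7, 78.5], [36.4, 140.4, 84.3]]
 button 126 [351.3 156.1] [-63.6 128.   72. ] [0.4595 0.203  0.076 ] 34.17460317460318
```

View pics/lk2_scene.png

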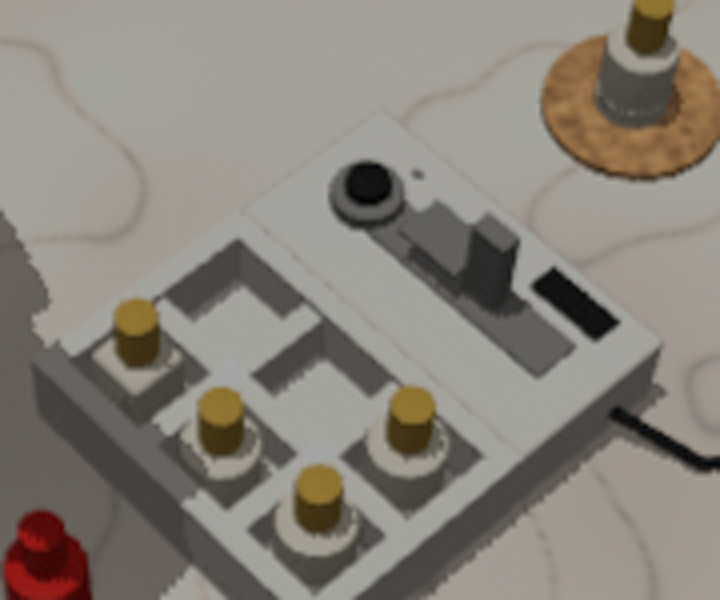

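View pics/lk2_top.png

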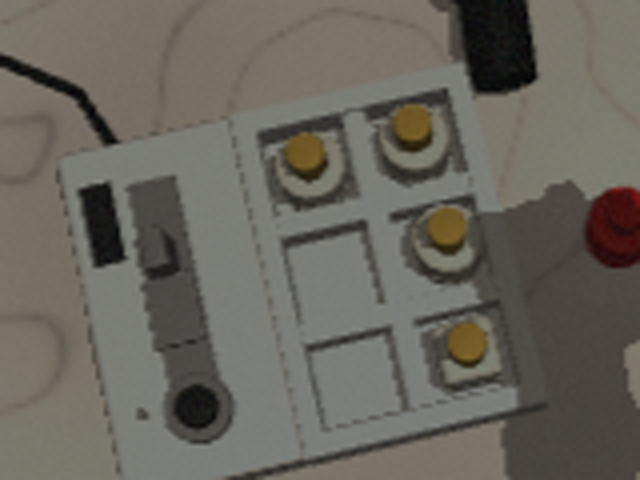

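Lock travel measures about 53.5–54 mm and the button is bare. The middle-right bottle was nudged within its well but is still upright in it. To be sure the lock is fully open, I'll push it further with the closed fingers against the stop.

Emit:
servo_tool(
  series=[
    [0,0,0,9,110,0,0],
    [0,0,0,18,220,0,0],
    [0,0,0,27,331,0,0],
    [0,0,0,27,331,0,0],
    [0,0,0,27,331,0,0],
    [0,0,0,27,331,0,0],
    [0,0,0,27,331,0,0],
    [0,0,0,27,331,0,0],
    [0,0,0,27,331,0,0],
    [0,0,0,27,331,0,0],
    [0,0,0,27,331,0,0],
    [0,0,0,27,331,0,0],
    [0,0,0,27,331,-40,0],
    [0,0,0,27,331,-80,0],
    [0,0,0,27,331,-115,0],
    [0,0,0,27,331,-132,0],
    [0,0,0,27,331,-135,0],
    [0,0,0,27,331,-135,0],
    [0,0,0,27,331,-135,0],
  ],
)

```text
time: 40.65
ee_pos: [0.5072, 0.2154, 0.0965]
tcp_rot: [[-0.986, -0.167, 0.002], [-0.167, 0.986, 0.001], [-0.002, 0.001, -1.0]]
wrist_force: [0.8, 0.3, 0.4]
gripper_width: -0.0001
grip_force: 0.0
```

Emit:
servo_tool(
  series=[
    [0,0,0,4,1,0,0],
    [0,0,0,8,1,0,0],
    [0,0,0,12,2,0,0],
    [0,0,0,15,3,0,0],
    [0,0,0,17,3,0,0],
    [0,0,0,17,3,0,0],
    [0,0,0,17,3,0,0],
  ],
)

```text
time: 41.35
ee_pos: [0.5215, 0.2178, 0.0951]
tcp_rot: [[-0.986, -0.168, -0.003], [-0.168, 0.986, -0.001], [0.003, -0.001, -1.0]]
wrist_force: [-4.5, -0.5, 3.3]
gripper_width: 0.0001
grip_force: 2.6
```

Emit:
servo_tool(
  series=[
    [0,0,0,2,0,0,0],
    [0,0,0,4,1,0,0],
    [0,0,0,5,1,0,0],
    [0,0,0,5,1,0,0],
    [0,0,0,5,1,0,0],
  ],
)

```text
time: 41.85
ee_pos: [0.5217, 0.2178, 0.0948]
tcp_rot: [[-0.985, -0.17, -0.011], [-0.17, 0.985, -0.005], [0.012, -0.003, -1.0]]
wrist_force: [-15.2, -2.4, 9.9]
gripper_width: -0.0
grip_force: 7.5
```

Firmly at the stop: 15 N with no further travel. Next I'll back off, rise, and go over the button.

Emit:
servo_tool(
  series=[
    [0,0,0,-8,-1,0,0],
    [0,0,0,-16,-3,0,0],
    [0,0,0,-16,-3,20,0],
    [0,0,0,-16,-3,40,0],
    [0,0,0,-45,-8,40,0],
    [0,0,0,-72,-12,40,0],
    [0,0,0,-72,-12,40,0],
    [0,0,0,-72,-12,40,0],
    [0,0,0,-72,-12,40,0],
    [0,0,0,-72,-12,15,0],
    [0,0,0,-72,-12,-10,0],
    [0,0,0,-72,-12,-10,0],
    [0,0,0,-72,-12,-10,0],
  ],
)

```text
time: 43.15
ee_pos: [0.457, 0.2073, 0.0853]
tcp_rot: [[-0.986, -0.167, 0.0], [-0.167, 0.986, 0.0], [-0.0, 0.0, -1.0]]
wrist_force: [0.4, 0.5, 0.4]
gripper_width: 0.0
grip_force: 0.0
```

Emit:
servo_tool(
  series=[
    [0,0,0,0,0,-10,0],
    [0,0,0,0,0,-17,0],
    [0,0,0,0,0,-21,0],
    [0,0,0,0,0,-23,0],
    [0,0,0,0,0,-23,0],
    [0,0,0,0,0,-23,0],
    [0,0,0,0,0,-23,0],
    [0,0,0,0,0,-23,0],
    [0,0,0,0,0,-23,0],
    [0,0,0,0,0,-23,0],
    [0,0,0,0,0,-23,0],
    [0,0,0,0,0,-23,0],
  ],
)

```text
time: 44.35
ee_pos: [0.4581, 0.2081, 0.0689]
tcp_rot: [[-0.986, -0.168, 0.009], [-0.168, 0.986, 0.002], [-0.009, 0.0, -1.0]]
wrist_force: [-9.1, -5.9, 69.0]
gripper_width: 0.0001
grip_force: 34.4
```

Fully down, but at 69 N, which is harder than needed. I'll ease off while keeping it down, then release.

Emit:
servo_tool(
  series=[
    [0,0,0,0,0,3,0],
    [0,0,0,0,0,3,0],
    [0,0,0,0,0,3,0],
    [0,0,0,0,0,3,0],
    [0,0,0,0,0,3,0],
    [0,0,0,0,0,3,0],
    [0,0,0,0,0,3,0],
    [0,0,0,0,0,3,0],
    [0,0,0,0,0,3,0],
    [0,0,0,0,0,3,0],
    [0,0,0,0,0,3,0],
    [0,0,0,0,0,30,0],
    [0,0,0,0,0,60,0],
    [0,0,0,0,0,80,0],
    [0,0,0,0,0,80,0],
    [0,0,0,0,0,80,0],
  ],
)

```text
time: 45.95
ee_pos: [0.4565, 0.2069, 0.1423]
tcp_rot: [[-0.986, -0.167, 0.001], [-0.167, 0.986, 0.0], [-0.001, 0.0, -1.0]]
wrist_force: [0.1, -0.3, -0.9]
gripper_width: 0.0002
grip_force: 0.0
```

Emit:
servo_tool(
  series=[
    [0,0,0,0,0,30,0],
    [0,0,0,0,0,45,0],
    [0,0,0,40,7,45,0],
    [0,0,0,80,14,45,0],
    [0,0,0,115,20,45,0],
    [0,0,0,127,22,45,0],
    [0,0,0,127,22,45,0],
    [0,0,0,127,22,45,0],
    [0,0,0,127,22,45,0],
    [0,0,0,127,22,10,0],
    [0,0,0,127,22,-25,0],
    [0,0,0,127,22,-48,0],
    [0,0,0,127,22,-50,0],
    [0,0,0,127,22,-50,0],
    [0,0,0,127,22,-50,0],
  ],
)

```text
time: 47.45
ee_pos: [0.584, 0.2299, 0.094]
tcp_rot: [[-0.986, -0.168, 0.002], [-0.168, 0.986, 0.001], [-0.002, 0.001, -1.0]]
wrist_force: [0.7, 0.4, -0.4]
gripper_width: 0.0005
grip_force: 0.0
```

Emit:
servo_tool(
  series=[
    [0,0,0,-5,-1,0,0],
    [0,0,0,-10,-2,0,0],
    [0,0,0,-15,-3,0,0],
    [0,0,0,-20,-3,0,0],
    [0,0,0,-25,-4,0,0],
    [0,0,0,-30,-5,0,0],
    [0,0,0,-35,-6,0,0],
    [0,0,0,-40,-7,0,0],
    [0,0,0,-45,-8,0,0],
    [0,0,0,-50,-9,0,0],
    [0,0,0,-55,-9,0,0],
    [0,0,0,-60,-10,0,0],
    [0,0,0,-65,-11,0,0],
    [0,0,0,-68,-12,0,0],
    [0,0,0,-70,-12,0,0],
    [0,0,0,-70,-12,0,0],
    [0,0,0,-70,-12,0,0],
  ],
)

```text
time: 49.15
ee_pos: [0.5128, 0.2167, 0.0921]
tcp_rot: [[-0.986, -0.168, -0.001], [-0.168, 0.986, -0.001], [0.001, -0.001, -1.0]]
wrist_force: [0.2, -0.5, 0.7]
gripper_width: -0.0002
grip_force: 0.0
```

Emit:
servo_tool(
  series=[
    [0,0,0,-2,0,0,0],
    [0,0,0,-4,-1,0,0],
    [0,0,0,-6,-1,0,0],
    [0,0,0,-6,-1,0,0],
    [0,0,0,-6,-1,0,0],
  ],
)

```text
time: 49.65
ee_pos: [0.5121, 0.2167, 0.0926]
tcp_rot: [[-0.986, -0.166, 0.008], [-0.166, 0.986, 0.003], [-0.008, 0.002, -1.0]]
wrist_force: [11.3, 1.5, -7.5]
gripper_width: 0.0002
grip_force: 5.2
```

Pushing to 11 N gives no further travel, so the lock is shut. I'll back off, retreat and check.

Emit:
servo_tool(
  series=[
    [0,0,0,6,1,0,0],
    [0,0,0,20,3,0,0],
    [0,0,0,20,3,40,0],
    [0,0,0,20,3,80,0],
    [0,0,0,20,3,120,0],
    [0,0,0,20,3,135,0],
    [0,0,0,-10,-150,135,0],
    [0,0,0,-40,-330,135,0],
    [0,0,0,-40,-330,135,0],
    [0,0,0,-40,-330,135,0],
    [0,0,0,-40,-330,135,0],
    [0,0,0,-40,-330,135,0],
    [0,0,0,-40,-330,135,0],
    [0,0,0,-40,-330,135,0],
    [0,0,0,-40,-330,135,0],
  ],
)

```text
time: 51.15
ee_pos: [0.4665, -0.1144, 0.2271]
tcp_rot: [[-0.986, -0.165, -0.001], [-0.165, 0.986, 0.001], [0.001, 0.001, -1.0]]
wrist_force: [-0.4, 1.4, 0.6]
gripper_width: 0.0002
grip_force: 0.0
```

```bash
sed -i "s/'lk2_'/'lk3_'/" lock.py; python3 look.py; python3 lock.py; python3 -c "
from h import *
save(cam('scene'),'final')"
```

```text
51.15 [ 0.4665 -0.1144  0.2271]
top
[302.7 220.5] 75 [0.6114 0.0688 0.0999] [0.6121 0.0695 0.0998] 66
[275.8 227.6] 73 [0.599  0.134  0.1001] [0.5982 0.133  0.0993] 69
[311.2 246.3] 73 [0.5473 0.0526 0.1003] [0.5475 0.0524 0.0998] 65
[316.3 275.3] 76 [0.4777 0.0445 0.1004] [0.4785 0.0452 0.0994] 64
[162.  299.1] 83 [0.4473 0.4067 0.0942] [0.4478 0.406  0.0932] 74
scene
[421.8 114.3] 118 [0.4493 0.4046 0.0912] [0.4499 0.4044 0.0914] 67
[293.6 192.1] 132 [0.481  0.0435 0.0972] [0.4807 0.0433 0.0973] 86
[314.5 214.3] 139 [0.5493 0.0511 0.097 ] [0.5498 0.0508 0.0971] 96
[362.1 214.3] 146 [0.6007 0.1326 0.0972] [0.6003 0.1322 0.0972] 92
[338.8 233.8] 146 [0.6135 0.0676 0.0978] [0.6133 0.0671 0.0971] 97
top grip W 67 [[-39.5, 124.4, 111.9], [-28.8, 130.5, 116.4], [-18.3, 136.9, 120.0]]
 mid world [489.6 213.6]
 tongue/button W 242 [[-79.9, 117.5, 76.6], [-59.6, 130.9, 81.3], [-39.9, 144.6, 84.6]]
 button 253 [247.8 289.6] [-60.9 131.1  75.8] [0.4581 0.2086 0.076 ] 75.29644268774703
scene grip W 83 [[-38.7, 122.6, 108.9], [-27.7, 127.3, 114.4], [-16.5, 135.1, 117.2]]
 mid world [491.3 212. ]
 tongue/button W 258 [[-79.1, 115.8, 73.8], [-56.7, 125.0, 79.5], [-17.1, 141.8, 86.5]]
 button 214 [351.2 154.6] [-59.7 129.1  75.1] [0.4562 0.205  0.076 ] 89.10747663551402
```

View pics/final.png

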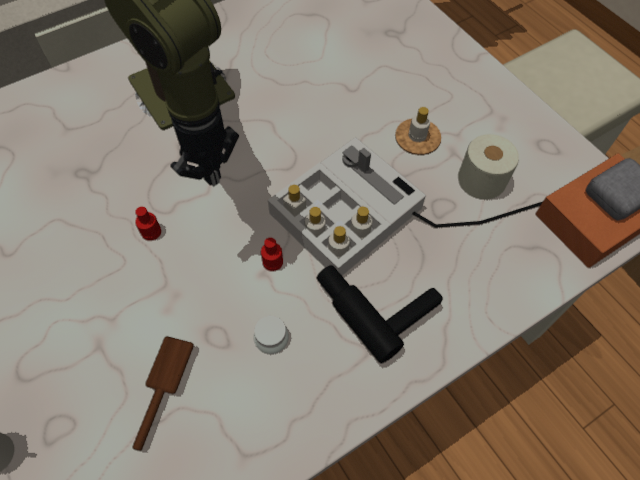

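The final view shows four bottles upright in the wells, at pixels (293,192), (315,214), (362,214) and (339,234), and the warm one on the coaster at (422,114). The lock is back over the button, and the red bottles and bystanders haven't moved. Handing in.

```bash
python3 -c "
from station import r
print(r.sign_off())"
```

```text
the job is handed in; nothing more can be done
None
```

The job is handed in, no verdict returned: warm bottle on the coaster, all four lotion bottles upright in wells, button held down about two seconds (up to 69 N) and the lock slid fully back; one mistaken move row shoved the open lock against its stop for 0.1 s at an unmeasured force, with no harm visible.

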